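Fit the stop pin in the full-depth hole of the drilling jig

ROBOT

A 7-joint arm with a two-finger parallel gripper is mounted at the origin on the work surface. World frame = base frame: x ahead of the robot, y to its left, z up, the work surface at z = 0. Lengths are in m, angles in rad, forces in N, time in s.
With the tool pointing down it reaches from about 0.35 to 0.9 m from the base axis. Payload 8.1 kg.
Tool frame: the origin (TCP) lies between the finger pads; the fingertips stand 17 mm ahead of it and the grasp point (between the pads) lies 2 mm behind it; z points along the fingers, y is the line along which they close (so a half turn about z gives the same grasp; the last joint's range is limited). The gripper opens to 92 mm and grips with 3 to 60 N. Pads are 19 mm wide; open, the fingers measure 130 mm over their backs; the gripper's body (75 mm by 190 mm) begins 47 mm behind the grasp point.
Start: joints at [-1.32, 0.434, 0.025, 1.573, -0.012, 1.134, -0.075], TCP at [0.217, 0.586, 0.244] pointing down, gripper open.
Joint ranges: [-2.62, 2.62], [-0.44, 2.09], [-1.27, 1.32], [0.08, 2.57], [-1.32, 4.46], [0.12, 2], [-2.74, 2.74]. Speed limits (rad/s): [2.22, 2.22, 3.01, 3.01, 3.14, 3.14, 3.14].

INTERFACE

Orientations are given as a rotation vector (axis times angle).
In Python, from cell import observe, get_image, calibration, sign_off, look_for, regions_of, landmark_of gives the robot as it stands.
- The arm moves only by the tool jog_arm, never from a script. Its argument "plan" is a list of rows, each an object with "offset": the shift along the tool's x, y, z normalised to -1 to 1, where 1 is 0.15 m, a list of three; "twist": the turn, a rotation vector about the tool's x, y, z normalised to -1 to 1, where 1 is 2 pi rad, a list of three; "fingers": the gripper command: -1 is shut, 1 is fully open, values between are in proportion. In form: [{"offset": [x, y, z], "twist": [ax, ay, az], "fingers": fingers}, ...]. A call has 1 to 20 rows; each row is the pose to reach, as a shift and turn from the pose commanded when the call began, along the tool's axes at that moment, turning the shorter way round; what a row does not reach only later rows make up. A row lasts 1/8 s, in which the tool goes at most 62.5 mm and 10.7 degrees, less where a joint would pass 70% of its speed; a pose out of reach is approached as far as the arm can. A call with a number of a shift or a turn outside -1 to 1 is refused whole. A call with a gripper value outside its range is refused whole. The fingers move at their own pace and stop on an object; "newtons" is the grip in N (left out, the last holds). Time passes only in rows, so rows that repeat a pose let the fingers close. It gives the time, the measured TCP pose, the force, the opening and the grip force at its end, in the units of the state.
- observe(): the state, without advancing time (a new reading comes with each control period).
- get_image(name): name is "side" or "top" or "wrist"; returns the picture (384x512x3 uint8, red, green, blue); there is no depth.
- calibration(name): a dict with "fov_y" (degrees; the focal length in pixels is half the picture's height over the tangent of half this angle, whatever the lens; pixels are square), "cx", "cy" (the principal point, pixels), "k1" (the pictures are not rectified: a ray, as slopes to the right and down, at radius r is drawn at 1 + k1 r^2 times it, then the intrinsics apply), "position" and "attitude" of the camera in the world. Camera axes: x right, y down, z forward; pixel columns grow to the right and rows downward; lengths in m; the calibration is good to about 2 mm. A picture is of the moment at which its call begins: read the wrist's pose just before it. calibration takes no time and is no camera call; for the wrist camera it gives the pose at the moment of the call.
- sign_off(): hands the job in; it is judged then, once.
Trained networks look in the newest picture that a camera, given by its name, has taken for a name from the list of things; names that differ only in an ending like _2 or _b are one class to them, and where a whole thing is asked for, a point or a joint stands for the part that bears it (a point fixed in the world has none). Each returns a list of dicts, best first, with "conf" (0 to 1); they miss things now and then, are a little off and sometimes report something else, mostly with a low value. They report only what shows in the picture. A call takes as long as a camera call. They do not tell look-alikes from the thing itself.
- look_for(thing, camera): "box" ([left, top, width, height] as shares, 0 to 1, of the picture: columns of its width, rows of its height, round what is visible of it).
- regions_of(thing, camera): "region" (384x512 bool, what is visible of it) and "box" ([left, top, width, height] as shares, 0 to 1, of the picture: columns of its width, rows of its height, round what is visible of it).
- landmark_of(thing, camera): "at" ([row, column] as shares, 0 to 1, of the picture: columns of its width, rows of its height: a listed point, or the origin of a listed thing).
The state is a dict: "clock": time; "joints": joint angles; "dq": joint speeds; "joint_efforts": joint torques, N m; "position": TCP position; "ee_rot": TCP orientation; "force": force on the tool from outside, world axes, zero at the start; "ft_torque": the same for the moment, N m; "width": opening from 0.0 (shut) to 1.0 (fully open); "gripper_force": force on a finger pad.
Only numpy, scipy, OpenCV 4.12 (cv2) and the standard library are available. Lean on these libraries where they do the work, as an engineer would, in place of code of your own. Each camera call takes 0.05 s, during which the arm holds its last target. There are 200 camera calls.

TASK

Only one of the three holes in the aluminium jig block is drilled to full depth; from outside they look the same. Take the steel stop pin from the wooden rack and press it firmly but not violently down to the bottom of the holes until you find the one where the black line round the pin comes level with the block's top face, and leave it standing there, pressed fully home. Leave everything else in its place.

Things in the scene. Friction and masses are not known exactly. Their poses are not given: they have to be found in the camera images.
- pin: The stop pin: round plain steel, 115 mm long, 160 to 250 g, standing upright in one of the rack's holes. Shank 14 mm across from the tip up to 70 mm, its lowest 8 mm tapering to 6 mm; above it a banded steel grip head 22 mm across, from 70 to 115 mm, flat on top. The only tool with a black line round its shank. Origin: centre of the tip; z points up to the head.
- mark (a point): Middle of the black line, a band 4 mm wide round the pin's shank, 45 mm up from the tip.
- jig: The drilling jig, fixed to the bench: an aluminium block 64 mm (x) by 160 mm (y) on a dark steel base plate 90 x 230 x 10 mm with four bolt heads; the block's top face is 70 mm above the bench. Origin: centre of the base plate's underside; y runs along the row of holes. Position, yaw and side of the bench vary.
- hole0 (a point): Centre of the hole's mouth, level with the top face, 50 mm from hole1 towards the jig's -y. All three holes are vertical, blind, 15.4 mm across, alike from above. One of them (any) is 43 to 47 mm deep (it varies): there the face cuts the black line, or nearly. The others are about 33 and 29 mm deep (within 1 mm): there the line stays 11 to 17 mm above the face.
- hole1 (a point): Centre of the mouth of the middle hole. In each hole's wall, 16 mm below the face, a spring ball grips the pin: sliding it in or out takes about 3 to 10 N, so it does not sink by its weight. On the bottom lies a hard rubber pad, 15 N per mm. To press home, push with 15 to 25 N on the bottom for half a second; over 40 N crushes the pad.
- hole2 (a point): Centre of the mouth of the third hole, 50 mm from hole1 towards the jig's +y; otherwise as the other two.
- rack: The wooden tool rack, fixed to the bench, 70 mm (x) by 190 mm (y) by 46 mm high, with three loose 15.4 mm holes 60 mm apart along its y, 32 mm deep. They hold the pin, the punch and the awl, in any order. Origin: centre of its underside.
- punch: Bystander in the rack: a thin dark steel punch, 13 mm diameter, 80 mm long, without a head. Origin at its foot.
- awl: Bystander in the rack: an awl with a bulging wooden handle, 92 mm long, 26 mm across. Origin at its foot.
- wrench: Bystander: wrench, 160 mm long, lying between the jig and the rack. Origin under its middle.
- spray: Bystander: spray can, 52 mm diameter, 170 mm tall. Origin under its middle.
- jar: Bystander: amber jar, 68 mm diameter, 90 mm tall. Origin under its middle.
- hammer: Bystander: hammer, 280 mm long, lying at the left. Origin under its middle.
- tape: Bystander: roll of yellow tape lying flat, 100 mm diameter, 30 mm high. Origin under its middle.
- bin: Bystander: open blue parts bin, 100 x 140 x 50 mm. Origin under its middle.
- pad_a (a joint): Squeeze in metres of the rubber pad at the bottom of one of the holes, 0 when unloaded, 15 N per mm. Which hole it lies in varies and is not told; the reading is too coarse to steer by.
- pad_b (a joint): The same for another of the holes.
- pad_c (a joint): The same for the full-depth hole.
There are look-alikes about, which are no part of the job. There is more than one size of the jig; the one meant has the size given above.

How it is judged:
By the outcome, as a careful person would: the job done as asked, in the order asked, and still so for the second after the job is handed in, with the robot touching nothing.
It also fails if it takes over 51 s, if anything falls off the work surface, if the arm or the gripper's body presses on something with over 40 N, if the wrist force passes 120 N, or if a joint passes its speed limit or range.

## Working session

There is one attempt and no reset: what is moved stays moved. The work goes in short steps, Python scripts to look and compute and a tool call to move; the robot and the scene stay as the last step left them, time stands still between calls to the robot, and variables do not carry over. Pictures are saved under pics/ and viewed, at most 10 in all, crops included, and the job is handed in when it is done.

Besides the shell and the picture viewer there is one more tool, called after "Request:" in YAML: its name, and indented under it one key for each argument. jog_arm: Moves the arm, as the interface text tells. Scaled input: -1 to 1 covers 0.15 m each way for a shift and 2 pi rad each way for a turn. Its arguments: {"type":"object","properties":{"plan":{"type":"array","items":{"type":"object","properties":{"offset":{"type":"array","items":{"type":"number","minimum":-1,"maximum":1}},"twist":{"type":"array","items":{"type":"number","minimum":-1,"maximum":1}},"fingers":{"type":"number"}}}},"newtons":{"type":"number"}},"required":["plan"]}

```bash
mkdir -p pics; cat > h.py <<'E'
import numpy as np,cv2
from scipy.spatial.transform import Rotation as R
from cell import *
def cal(n):
    c=calibration(n); f=192/np.tan(np.radians(c['fov_y'])/2)
    a=np.array(c['attitude'],float)
    M=a if a.shape==(3,3) else (R.from_rotvec(a).as_matrix() if a.size==3 else R.from_quat(a).as_matrix())
    return c,f,M,np.array(c['position'])
def ray(n,u,v,C=None):
    c,f,M,p=C or cal(n)
    d=np.array([(u-c['cx'])/f,(v-c['cy'])/f]); s=d.copy()
    for _ in range(30): s=d/(1+c['k1']*(s@s))
    r=M@np.array([s[0],s[1],1]); return p,r/np.linalg.norm(r)
def atz(n,u,v,z,C=None):
    p,r=ray(n,u,v,C); return p+r*(z-p[2])/r[2]
def proj(n,P,C=None):
    c,f,M,p=C or cal(n)
    q=M.T@(np.array(P)-p); s=q[:2]/q[2]; s=s*(1+c['k1']*(s@s)); return s*f+[c['cx'],c['cy']]
def tri(rays):
    A=np.zeros((3,3));b=np.zeros(3)
    for p,r in rays:
        Q=np.eye(3)-np.outer(r,r);A+=Q;b+=Q@p
    return np.linalg.solve(A,b)
def save(im,n): cv2.imwrite('pics/'+n,cv2.cvtColor(im,cv2.COLOR_RGB2BGR))
E
python3 - <<'E'
from h import *
print(calibration('top'),calibration('side'),calibration('wrist'))
s=observe();print(s)
t=get_image('top');w=get_image('side')
save(t,'top.png');save(w,'side.png')
for n in ['top','side']:
  for th in ['pin','mark','hole0','hole1','hole2','jig','rack','punch','awl']:
    print(n,th,[(round(d['conf'],2),np.round([d['at'][1]*512,d['at'][0]*384],1).tolist()) for d in landmark_of(th,n)[:3]])
E
```

```text
{'fov_y': 54.12048785055808, 'cx': 250.90916550636183, 'cy': 193.7254246630957, 'k1': -0.028552053832721608, 'position': array([0.45981738, 0.01652499, 1.25078855]), 'attitude': array([-2.18660465,  2.18307606, -0.07855321])} {'fov_y': 47.77856039432813, 'cx': 255.01314573357325, 'cy': 199.1641251654517, 'k1': -0.07771565446428, 'position': array([0.30596164, 0.92914777, 0.85890454]), 'attitude': array([-0.37879299,  2.70210187, -1.27252822])} {'fov_y': 64.09127280871172, 'cx': 255.82866778858158, 'cy': 195.67809413838185, 'k1': -0.012605248092960738, 'position': array([0.15102785, 0.60840458, 0.38266044]), 'attitude': array([2.39190007, 1.66950327, 0.2176908 ])}
{'clock': 0.0, 'joints': array([-1.31958633,  0.43520818,  0.02495679,  1.57404606, -0.01160322,
        1.13399049, -0.07512977]), 'dq': array([ 0.00044029, -0.00237985,  0.00093848, -0.00160545,  0.00118486,
       -0.00025973,  0.0018502 ]), 'joint_efforts': array([-1.88334139e-03, -6.67834640e+01,  9.84830260e-01, -3.14460468e+01,
       -6.03516586e-02,  4.27504582e-02,  1.86285561e-04]), 'position': array([0.2164278 , 
[... 642 characters left out ...]
1, [343.9, 188.2])]
top rack [(0.67, [195.7, 191.6])]
top punch [(0.58, [216.1, 188.4]), (0.26, [342.6, 187.7])]
top awl [(0.69, [272.9, 132.8]), (0.62, [174.7, 195.2]), (0.28, [327.0, 194.5])]
side pin [(0.69, [245.0, 262.2])]
side mark [(0.64, [244.4, 248.4])]
side hole0 [(0.96, [347.8, 188.8]), (0.95, [222.6, 154.3]), (0.75, [287.0, 163.7])]
side hole1 [(0.96, [347.8, 188.8]), (0.95, [222.6, 154.3]), (0.75, [287.0, 163.7])]
side hole2 [(0.96, [347.8, 188.8]), (0.95, [222.6, 154.3]), (0.75, [287.0, 163.7])]
side jig [(0.87, [343.3, 192.9]), (0.73, [223.5, 165.0]), (0.55, [285.3, 175.2])]
side rack [(0.7, [243.1, 265.9])]
side punch [(0.55, [253.7, 247.3])]
side awl [(0.58, [237.0, 281.2])]
```

```bash
sleep 0
```

```text
(no output)
```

View pics/top.png

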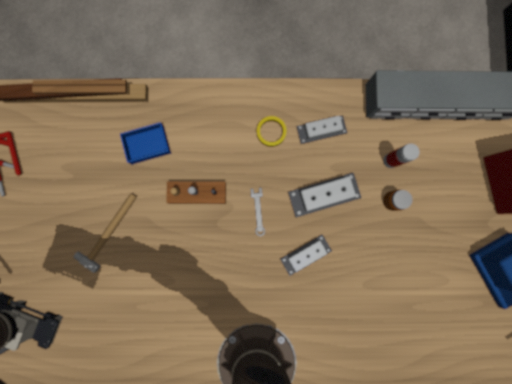

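View pics/side.png

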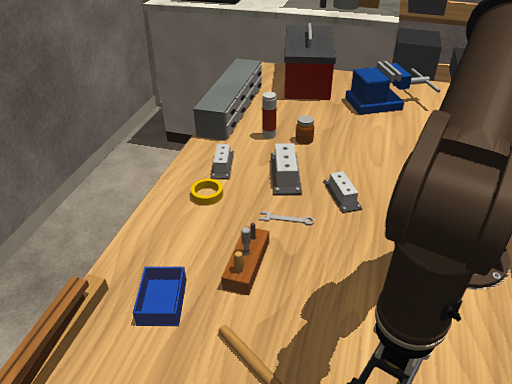

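The top view shows the rack at about (196,191), with the awl, pin and punch from left to right and the pin head at about (193,190). The large jig is at (325,194), with two smaller look-alikes at (322,128) and (306,255). The side view agrees.

```bash
python3 - <<'E'
from h import *
c=cal('top')
for n,u,v,z in [('pinhead',193,190,.129),('jig',323.7,194.5,.07),('h344',344.1,186,.07),('jigend',290,190,.01),('jigend2',360,200,.01),('rackL',167,192,.046),('rackR',226,192,.046)]: print(n,atz('top',u,v,z,c).round(3))
print('side pin head',atz('side',246,229,.129).round(3))
print(tri([ray('top',193,190),ray('side',246,229)]))
s=observe();M=R.from_rotvec(s['ee_rot']).as_matrix();print(M.round(3))
t=cv2.imread('pics/top.png');a=cv2.resize(t[150:225,160:235],(600,600),interpolation=3)
b=cv2.resize(t[165:225,280:370],(600,400),interpolation=3)
cv2.imwrite('pics/b.png',b)
# wrist cam in tool frame
cc=cal('wrist');print(M.T@(cc[3]-s['position']),(M.T@cc[2]).round(3))
E
```

```text
pinhead [0.551 0.19  0.129]
jig [ 0.543 -0.213  0.07 ]
h344 [ 0.57  -0.278  0.07 ]
jigend [ 0.562 -0.113  0.01 ]
jigend2 [ 0.529 -0.345  0.01 ]
rackL [0.552 0.287 0.046]
rackR [0.552 0.097 0.046]
side pin head [0.551 0.197 0.129]
[0.55246549 0.19107634 0.12349386]
[[-0.938  0.347 -0.   ]
 [ 0.347  0.938  0.   ]
 [ 0.     0.    -1.   ]]
[ 0.06914061 -0.001689   -0.13973191] [[ 0.002 -0.966 -0.26 ]
 [ 1.     0.002 -0.   ]
 [ 0.001 -0.26   0.966]]
```

View pics/b.png

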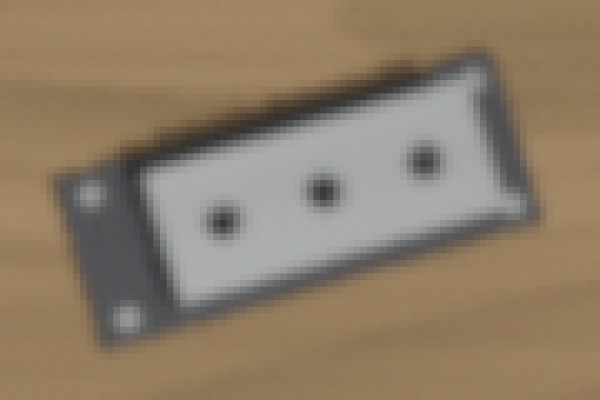

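Hole mouths in the crop map to top-picture pixels of about (313.4,198.2), (328.4,193.7) and (343.7,189.2). I'm now moving over the pin.

Request:
jog_arm:
  plan:
    - {"offset":[-1,-0.565,0],"twist":[0,0,0],"fingers":0.1}
    - {"offset":[-1,-0.565,0],"twist":[0,0,0],"fingers":0.1}
    - {"offset":[-1,-0.565,0],"twist":[0,0,0],"fingers":0.1}

```text
clock: 1.38
position: [0.3298, 0.4525, 0.2439]
ee_rot: [0.555, 3.091, -0.0]
force: [0.6, 0.1, 0.9]
width: 0.724
gripper_force: 0.0
```

Request:
jog_arm:
  plan:
    - {"offset":[-1,-0.565,0],"twist":[0,0,0],"fingers":0.1}
    - {"offset":[-1,-0.565,0],"twist":[0,0,0],"fingers":0.1}
    - {"offset":[-1,-0.565,0],"twist":[0,0,0],"fingers":0.1}

```text
clock: 1.75
position: [0.441, 0.3208, 0.244]
ee_rot: [0.556, 3.091, 0.0]
force: [0.3, 0.3, 0.0]
width: 0.554
gripper_force: 0.0
```

Request:
jog_arm:
  plan:
    - {"offset":[-1,-0.565,0],"twist":[0,0,0.194],"fingers":0.1}
    - {"offset":[-1,-0.565,0],"twist":[0,0,0.194],"fingers":0.1}
    - {"offset":[-1,-0.565,0],"twist":[0,0,0.194],"fingers":0.1}
    - {"offset":[-1,-0.565,0],"twist":[0,0,0.194],"fingers":0.1}
    - {"offset":[-1,-0.565,0],"twist":[0,0,0.194],"fingers":0.1}
    - {"offset":[-1,-0.565,0],"twist":[0,0,0.194],"fingers":0.1}
    - {"offset":[-1,-0.565,0],"twist":[0,0,0.194],"fingers":0.1}
    - {"offset":[-1,-0.565,0],"twist":[0,0,0.194],"fingers":0.1}

```text
clock: 2.75
position: [0.5505, 0.192, 0.2437]
ee_rot: [2.222, 2.22, -0.0]
force: [-0.2, -0.2, 0.4]
width: 0.55
gripper_force: 0.0
```

```bash
python3 - <<'E'
from h import *
s=observe();C=cal('wrist');w=get_image('wrist');save(w,'w1.png')
for th in ['pin','mark']:
  for d in landmark_of(th,'wrist')[:3]:
    u,v=d['at'][1]*512,d['at'][0]*384
    print(th,d['conf'],u,v,atz('wrist',u,v,.014 if th=='pin' else .059,C).round(4))
for d in regions_of('pin','wrist')[:2]: print(d['conf'],np.array(d['box'])*[512,384,512,384])
print(proj('wrist',[.551,.192,.129],C),s['position'])
P=[atz('top',u,v,.07) for u,v in [(313.4,198.2),(328.4,193.7),(343.7,189.2)]];print(np.round(P,4))
E
```

```text
pin 0.86 257.9968 167.3088 [0.5531 0.1961 0.014 ]
mark 0.98 255.0784 177.40800000000002 [0.5497 0.1929 0.059 ]
[256.47482623 194.9187335 ] [0.5505137  0.19202177 0.24374436]
[[ 0.531  -0.1803  0.07  ]
 [ 0.5453 -0.2278  0.07  ]
 [ 0.5596 -0.2765  0.07  ]]
```

View pics/w1.png

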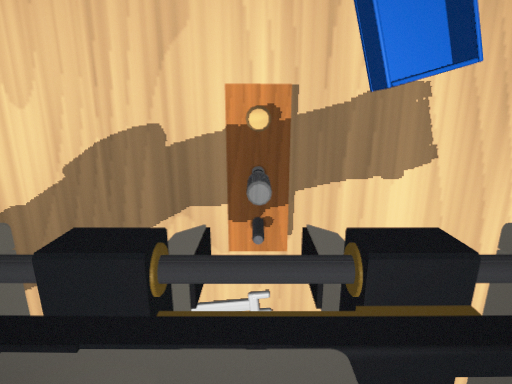

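The pin head's top is at (260,191) in the wrist view, between the fingers. That puts the pin at about (0.5535, 0.195).

Request:
jog_arm:
  plan:
    - {"offset":[0.02,0.02,0.4],"twist":[0,0,0],"fingers":0.1}
    - {"offset":[0.02,0.02,0.75],"twist":[0,0,0],"fingers":0.1}
    - {"offset":[0.02,0.02,0.92],"twist":[0,0,0],"fingers":0.1}
    - {"offset":[0.02,0.02,0.92],"twist":[0,0,0],"fingers":0.1}
    - {"offset":[0.02,0.02,0.92],"twist":[0,0,0],"fingers":-1}
    - {"offset":[0.02,0.02,0.92],"twist":[0,0,0],"fingers":-1}
    - {"offset":[0.02,0.02,0.92],"twist":[0,0,0],"fingers":-1}
    - {"offset":[0.02,0.02,0.92],"twist":[0,0,0],"fingers":-1}
    - {"offset":[0.02,0.02,0.92],"twist":[0,0,0],"fingers":-1}
    - {"offset":[0.02,0.02,0.92],"twist":[0,0,0],"fingers":-1}
  newtons: 50

```text
clock: 4.2
position: [0.5539, 0.1952, 0.1065]
ee_rot: [2.223, 2.219, 0.002]
force: [-1.3, 0.6, 6.8]
width: 0.23
gripper_force: 50.0
```

Request:
jog_arm:
  plan:
    - {"offset":[0,0,-0.2],"twist":[0,0,0],"fingers":-1}
    - {"offset":[0,0,-0.5],"twist":[0,0,0],"fingers":-1}
    - {"offset":[0,0,-0.85],"twist":[0,0,0],"fingers":-1}
    - {"offset":[-0.3,0,-0.9],"twist":[0,0,0],"fingers":-1}
    - {"offset":[-0.7,0,-0.9],"twist":[0,0,0],"fingers":-1}
    - {"offset":[-1,0,-0.9],"twist":[0,0,0],"fingers":-1}

```text
clock: 4.95
position: [0.5528, 0.0422, 0.2409]
ee_rot: [2.225, 2.217, -0.0]
force: [0.8, -0.6, -1.3]
width: 0.224
gripper_force: 50.0
```

Request:
jog_arm:
  plan:
    - {"offset":[-0.4,0,0],"twist":[0,0,0],"fingers":-1}
    - {"offset":[-0.8,0,0],"twist":[0,0,0],"fingers":-1}
    - {"offset":[-1,0,0],"twist":[0,0,0],"fingers":-1}

```text
clock: 5.32
position: [0.552, -0.1093, 0.2408]
ee_rot: [2.228, 2.214, -0.002]
force: [-0.3, 1.3, -2.6]
width: 0.229
gripper_force: 50.0
```

Request:
jog_arm:
  plan:
    - {"offset":[-0.4,0,0],"twist":[0,0,0],"fingers":-1}
    - {"offset":[-0.8,0,0],"twist":[0,0,0],"fingers":-1}
    - {"offset":[-1,0,0],"twist":[0,0,0],"fingers":-1}
    - {"offset":[-1,0,0],"twist":[0,0,0],"fingers":-1}
    - {"offset":[-1,0,0],"twist":[0,0,0],"fingers":-1}

```text
clock: 5.95
position: [0.5527, -0.2541, 0.2403]
ee_rot: [-2.222, -2.219, -0.0]
force: [-0.5, 1.0, -2.0]
width: 0.226
gripper_force: 50.0
```

```bash
python3 - <<'E'
from h import *
s=observe();C=cal('wrist');w=get_image('wrist');save(w,'w2.png')
print(s['position'],s['ee_rot'],s['width'],s['force'],s['joints'].round(2))
for d in landmark_of('hole1','wrist'):
    u,v=d['at'][1]*512,d['at'][0]*384
    print(round(d['conf'],2),round(u,1),round(v,1),atz('wrist',u,v,.07,C).round(4))
print(proj('wrist',s['position']-[0,0,.092],C))
E
```

```text
[ 0.55266044 -0.25411071  0.24029175] [-2.22219698e+00 -2.21897139e+00 -4.58046595e-04] 0.22589142840460275 [-0.45343798  0.99338145 -1.97056561] [-0.04  0.44  0.56  1.65 -0.26  1.12  0.59]
0.83 459.5 180.4 [ 0.764  -0.2531  0.07  ]
0.82 61.4 90.6 [ 0.3649 -0.1647  0.07  ]
0.73 85.4 125.5 [ 0.3836 -0.1976  0.07  ]
0.72 262.8 205.8 [ 0.5598 -0.2806  0.07  ]
0.72 252.4 153.4 [ 0.549  -0.2254  0.07  ]
0.68 38.6 58.0 [ 0.3478 -0.1353  0.07  ]
0.65 453.2 114.8 [ 0.7465 -0.1872  0.07  ]
0.62 454.7 145.6 [ 0.7529 -0.2173  0.07  ]
0.58 238.5 103.1 [ 0.5356 -0.1767  0.07  ]
[256.03399366 202.45021212]
```

View pics/w2.png

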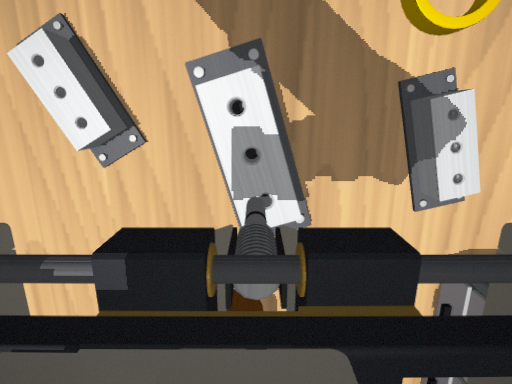

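The view shows the pin held upright with its tip at about (256,203). The large jig's holes are at about (237,106), (251,154) and (266,202, partly hidden). I'll refine the first two by centroid.

```bash
python3 - <<'E'
from h import *
w=cv2.imread('pics/w2.png',0);C=cal('wrist');P=[]
for u,v in [(237,106),(251,154)]:
    c=w[v-12:v+13,u-12:u+13]; m=(c<0.6*np.median(c)).astype(np.uint8)
    n,l,st,ce=cv2.connectedComponentsWithStats(m); k=1+np.argmin(np.hypot(*(ce[1:]-12).T)) 
    uv=ce[k]+[u-12,v-12]; p=atz('wrist',*uv,.07,C);P.append(p);print(st[k],uv,p.round(4))
d=P[1]-P[0];print(np.linalg.norm(d),np.degrees(np.arctan2(d[0],-d[1])));print('h2',P[1]+d)
E
```

```text
[  4   5  15  17 188] [235.74468085 106.73404255] [ 0.5332 -0.1794  0.07  ]
[  6   6  13  12 122] [250.94262295 153.54098361] [ 0.5479 -0.2249  0.07  ]
0.04778594863582883 17.88485393430797
h2 [ 0.56256164 -0.27034475  0.07      ]
```

Request:
jog_arm:
  plan:
    - {"offset":[0.19,-0.037,0],"twist":[0,0,0],"fingers":-1}
    - {"offset":[0.19,-0.037,0.2],"twist":[0,0,0],"fingers":-1}
    - {"offset":[0.19,-0.037,0.42],"twist":[0,0,0],"fingers":-1}
    - {"offset":[0.19,-0.037,0.42],"twist":[0,0,0],"fingers":-1}
    - {"offset":[0.19,-0.037,0.42],"twist":[0,0,0],"fingers":-1}

```text
clock: 6.68
position: [0.5479, -0.2264, 0.1789]
ee_rot: [2.222, 2.219, 0.001]
force: [0.4, -0.8, -1.2]
width: 0.231
gripper_force: 50.0
```

```bash
python3 - <<'E'
from h import *
s=observe();C=cal('wrist');w=get_image('wrist')
print(s['position'],s['force'])
tip=s['position']-[0,0,.0925]
print(proj('wrist',tip,C),proj('wrist',[.5475,-.226,.07],C))
c=w[110:260,160:350];save(cv2.resize(c,(760,600),interpolation=cv2.INTER_CUBIC),'w3.png')
E
```

```text
[ 0.54785511 -0.22640505  0.17886902] [ 0.3740002  -0.76094479 -1.22678305]
[255.81730442 202.16784692] [255.36985949 196.23486008]
```

View pics/w3.png

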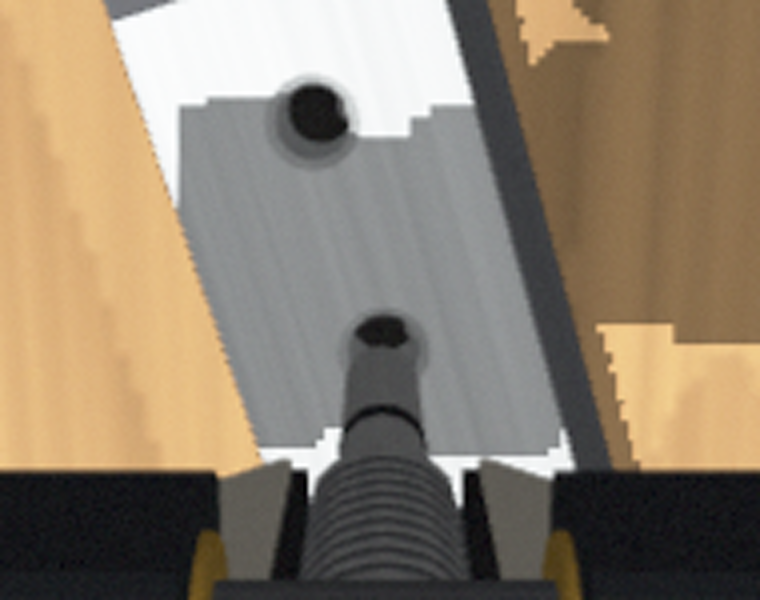

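The crop shows the pin tip over hole1's mouth. The rim centre is about 1 mm off the aim, which the taper absorbs. I'll correct slightly and enter.

Request:
jog_arm:
  plan:
    - {"offset":[-0.005,0.004,0.06],"twist":[0,0,0],"fingers":-1}
    - {"offset":[-0.005,0.004,0.1],"twist":[0,0,0],"fingers":-1}
    - {"offset":[-0.005,0.004,0.14],"twist":[0,0,0],"fingers":-1}
    - {"offset":[-0.005,0.004,0.18],"twist":[0,0,0],"fingers":-1}
    - {"offset":[-0.005,0.004,0.18],"twist":[0,0,0],"fingers":-1}

```text
clock: 7.35
position: [0.5477, -0.2273, 0.1502]
ee_rot: [-2.223, -2.219, 0.001]
force: [0.3, 0.0, -2.0]
width: 0.231
gripper_force: 50.0
```

Request:
jog_arm:
  plan:
    - {"offset":[0,0,0.02],"twist":[0,0,0],"fingers":-1}
    - {"offset":[0,0,0.045],"twist":[0,0,0],"fingers":-1}
    - {"offset":[0,0,0.07],"twist":[0,0,0],"fingers":-1}
    - {"offset":[0,0,0.09],"twist":[0,0,0],"fingers":-1}

```text
clock: 7.85
position: [0.5477, -0.2275, 0.1372]
ee_rot: [2.224, 2.219, -0.0]
force: [-1.0, 0.5, 2.1]
width: 0.228
gripper_force: 50.0
```

Request:
jog_arm:
  plan:
    - {"offset":[0,0,0.01],"twist":[0,0,0],"fingers":-1}
    - {"offset":[0,0,0.02],"twist":[0,0,0],"fingers":-1}
    - {"offset":[0,0,0.027],"twist":[0,0,0],"fingers":-1}
    - {"offset":[0,0,0.027],"twist":[0,0,0],"fingers":-1}

```text
clock: 8.35
position: [0.5478, -0.2276, 0.1336]
ee_rot: [2.224, 2.219, 0.0]
force: [-3.1, -0.9, 5.9]
width: 0.23
gripper_force: 50.0
```

Request:
jog_arm:
  plan:
    - {"offset":[0,0,0.005],"twist":[0,0,0],"fingers":-1}
    - {"offset":[0,0,0.01],"twist":[0,0,0],"fingers":-1}
    - {"offset":[0,0,0.01],"twist":[0,0,0],"fingers":-1}

```text
clock: 8.72
position: [0.548, -0.2278, 0.1329]
ee_rot: [2.223, 2.218, 0.001]
force: [-5.4, 1.3, 14.0]
width: 0.232
gripper_force: 50.0
```

Request:
jog_arm:
  plan:
    - {"offset":[0,0,0.005],"twist":[0,0,0],"fingers":-1}
    - {"offset":[0,0,0.009],"twist":[0,0,0],"fingers":-1}
    - {"offset":[0,0,0.009],"twist":[0,0,0],"fingers":-1}
    - {"offset":[0,0,0.009],"twist":[0,0,0],"fingers":-1}

```text
clock: 9.22
position: [0.5482, -0.228, 0.1324]
ee_rot: [2.223, 2.218, 0.002]
force: [-6.0, 0.5, 21.4]
width: 0.23
gripper_force: 50.0
```

```bash
python3 - <<'E'
from h import *
s=observe();C=cal('wrist');w=get_image('wrist')
print(s['position'],s['force'],[k for k in s if 'pad' in k])
c=w[110:260,160:350];save(cv2.resize(c,(760,600),interpolation=cv2.INTER_CUBIC),'w4.png')
for u,v in [(238,140.9)]: print('hole0 from earlier view needs old pose')
# offset from ring in w3: relative to hole1 ring
E
```

```text
[ 0.54815867 -0.22802262  0.13235142] [-5.97815178  0.51694415 21.40365149] []
hole0 from earlier view needs old pose
```

View pics/w4.png

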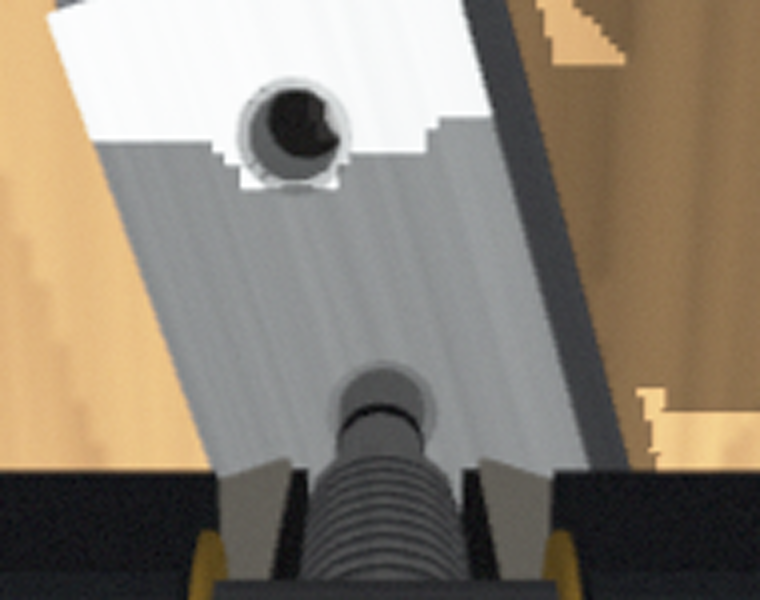

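At the bottom with about 21 N the line stands well above the face at depth ~30 mm, so hole1 is one of the shallow holes. I'll withdraw and go to hole0, whose rim centre is at crop (295,130), which puts it at about (0.5335, -0.180).

Request:
jog_arm:
  plan:
    - {"offset":[0,0,-0.05],"twist":[0,0,0],"fingers":-1}
    - {"offset":[0,0,-0.12],"twist":[0,0,0],"fingers":-1}
    - {"offset":[0,0,-0.22],"twist":[0,0,0],"fingers":-1}
    - {"offset":[0,0,-0.34],"twist":[0,0,0],"fingers":-1}
    - {"offset":[0,0,-0.34],"twist":[0,0,0],"fingers":-1}
    - {"offset":[0.316,-0.095,-0.34],"twist":[0,0,0],"fingers":-1}
    - {"offset":[0.316,-0.095,-0.34],"twist":[0,0,0],"fingers":-1}
    - {"offset":[0.316,-0.095,-0.34],"twist":[0,0,0],"fingers":-1}

```text
clock: 10.28
position: [0.5337, -0.18, 0.1813]
ee_rot: [2.223, 2.22, -0.0]
force: [0.4, -0.1, -3.1]
width: 0.228
gripper_force: 50.0
```

```bash
python3 - <<'E'
from h import *
s=observe();C=cal('wrist');w=get_image('wrist')
print(s['position'],s['force'])
print(proj('wrist',s['position']-[0,0,.0925],C),proj('wrist',[.5335,-.18,.07],C))
c=w[110:260,160:350];save(cv2.resize(c,(760,600),interpolation=cv2.INTER_CUBIC),'w5.png')
E
```

```text
[ 0.53369956 -0.17995668  0.18130554] [ 0.36163326 -0.06617153 -3.12828356]
[255.97405405 202.12796439] [255.72174892 195.95679692]
```

View pics/w5.png

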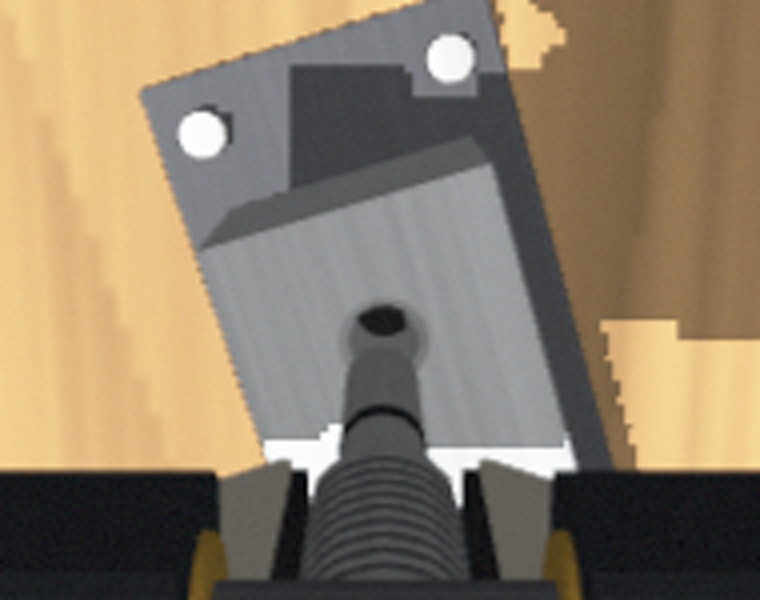

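The pin lines up with hole0: rim centre at about (256,195) against a predicted (255.7,196). I'll enter.

Request:
jog_arm:
  plan:
    - {"offset":[0,0,0.07],"twist":[0,0,0],"fingers":-1}
    - {"offset":[0,0,0.12],"twist":[0,0,0],"fingers":-1}
    - {"offset":[0,0,0.16],"twist":[0,0,0],"fingers":-1}
    - {"offset":[0,0,0.16],"twist":[0,0,0],"fingers":-1}

```text
clock: 10.82
position: [0.5332, -0.18, 0.1566]
ee_rot: [-2.223, -2.218, 0.001]
force: [0.8, 0.5, -2.6]
width: 0.232
gripper_force: 50.0
```

Request:
jog_arm:
  plan:
    - {"offset":[0,0,0.03],"twist":[0,0,0],"fingers":-1}
    - {"offset":[0,0,0.06],"twist":[0,0,0],"fingers":-1}
    - {"offset":[0,0,0.09],"twist":[0,0,0],"fingers":-1}
    - {"offset":[0,0,0.115],"twist":[0,0,0],"fingers":-1}
    - {"offset":[0,0,0.13],"twist":[0,0,0],"fingers":-1}

```text
clock: 11.45
position: [0.5335, -0.1798, 0.1377]
ee_rot: [-2.223, -2.219, -0.0]
force: [-1.8, -0.4, 2.0]
width: 0.232
gripper_force: 50.0
```

Request:
jog_arm:
  plan:
    - {"offset":[0,0,0.01],"twist":[0,0,0],"fingers":-1}
    - {"offset":[0,0,0.02],"twist":[0,0,0],"fingers":-1}
    - {"offset":[0,0,0.03],"twist":[0,0,0],"fingers":-1}
    - {"offset":[0,0,0.03],"twist":[0,0,0],"fingers":-1}

```text
clock: 11.95
position: [0.5335, -0.1798, 0.133]
ee_rot: [-2.223, -2.219, 0.0]
force: [-0.9, 1.2, -2.2]
width: 0.233
gripper_force: 50.0
```

Request:
jog_arm:
  plan:
    - {"offset":[0,0,0.01],"twist":[0,0,0],"fingers":-1}
    - {"offset":[0,0,0.02],"twist":[0,0,0],"fingers":-1}
    - {"offset":[0,0,0.025],"twist":[0,0,0],"fingers":-1}
    - {"offset":[0,0,0.025],"twist":[0,0,0],"fingers":-1}

```text
clock: 12.45
position: [0.5336, -0.1798, 0.1294]
ee_rot: [-2.223, -2.219, 0.0]
force: [-0.6, 0.7, -0.9]
width: 0.229
gripper_force: 50.0
```

Request:
jog_arm:
  plan:
    - {"offset":[0,0,0.007],"twist":[0,0,0],"fingers":-1}
    - {"offset":[0,0,0.012],"twist":[0,0,0],"fingers":-1}
    - {"offset":[0,0,0.012],"twist":[0,0,0],"fingers":-1}

```text
clock: 12.82
position: [0.5338, -0.18, 0.1284]
ee_rot: [2.224, 2.219, 0.001]
force: [-3.1, 2.2, 8.9]
width: 0.226
gripper_force: 50.0
```

Request:
jog_arm:
  plan:
    - {"offset":[0,0,0.006],"twist":[0,0,0],"fingers":-1}
    - {"offset":[0,0,0.012],"twist":[0,0,0],"fingers":-1}
    - {"offset":[0,0,0.012],"twist":[0,0,0],"fingers":-1}

```text
clock: 13.2
position: [0.534, -0.1802, 0.1275]
ee_rot: [2.223, 2.218, 0.002]
force: [-6.3, 3.6, 18.3]
width: 0.228
gripper_force: 50.0
```

Bottomed at ~33.7 mm with ~20 N, so hole0 is the other shallow hole. Next is hole2, extrapolated to (0.5622, -0.2753).

Request:
jog_arm:
  plan:
    - {"offset":[0,0,-0.05],"twist":[0,0,0],"fingers":-1}
    - {"offset":[0,0,-0.12],"twist":[0,0,0],"fingers":-1}
    - {"offset":[0,0,-0.22],"twist":[0,0,0],"fingers":-1}
    - {"offset":[0,0,-0.36],"twist":[0,0,0],"fingers":-1}
    - {"offset":[0,0,-0.36],"twist":[0,0,0],"fingers":-1}
    - {"offset":[-0.3,0.09,-0.36],"twist":[0,0,0],"fingers":-1}
    - {"offset":[-0.636,0.191,-0.36],"twist":[0,0,0],"fingers":-1}
    - {"offset":[-0.636,0.191,-0.36],"twist":[0,0,0],"fingers":-1}
    - {"offset":[-0.636,0.191,-0.36],"twist":[0,0,0],"fingers":-1}

```text
clock: 14.32
position: [0.5617, -0.2751, 0.1792]
ee_rot: [-2.223, -2.218, 0.0]
force: [-0.4, 0.4, -1.8]
width: 0.228
gripper_force: 50.0
```

Request:
jog_arm:
  plan:
    - {"offset":[0,0,0.07],"twist":[0,0,0],"fingers":-1}
    - {"offset":[0,0,0.12],"twist":[0,0,0],"fingers":-1}
    - {"offset":[0,0,0.16],"twist":[0,0,0],"fingers":-1}
    - {"offset":[0,0,0.16],"twist":[0,0,0],"fingers":-1}

```text
clock: 14.82
position: [0.5619, -0.275, 0.1554]
ee_rot: [-2.223, -2.219, 0.0]
force: [0.4, -0.1, -1.8]
width: 0.226
gripper_force: 50.0
```

Request:
jog_arm:
  plan:
    - {"offset":[0,0,0.03],"twist":[0,0,0],"fingers":-1}
    - {"offset":[0,0,0.06],"twist":[0,0,0],"fingers":-1}
    - {"offset":[0,0,0.09],"twist":[0,0,0],"fingers":-1}
    - {"offset":[0,0,0.12],"twist":[0,0,0],"fingers":-1}
    - {"offset":[0,0,0.14],"twist":[0,0,0],"fingers":-1}

```text
clock: 15.45
position: [0.5621, -0.2755, 0.1349]
ee_rot: [2.224, 2.219, 0.0]
force: [-1.2, 0.6, 2.1]
width: 0.231
gripper_force: 50.0
```

Request:
jog_arm:
  plan:
    - {"offset":[0,0,0.013],"twist":[0,0,0],"fingers":-1}
    - {"offset":[0,0,0.026],"twist":[0,0,0],"fingers":-1}
    - {"offset":[0,0,0.026],"twist":[0,0,0],"fingers":-1}

```text
clock: 15.82
position: [0.562, -0.2754, 0.1308]
ee_rot: [-2.224, -2.219, 0.0]
force: [-0.2, -0.2, -3.0]
width: 0.231
gripper_force: 50.0
```

Request:
jog_arm:
  plan:
    - {"offset":[0,0,0.013],"twist":[0,0,0],"fingers":-1}
    - {"offset":[0,0,0.026],"twist":[0,0,0],"fingers":-1}
    - {"offset":[0,0,0.026],"twist":[0,0,0],"fingers":-1}

```text
clock: 16.2
position: [0.562, -0.2753, 0.1268]
ee_rot: [-2.223, -2.219, 0.0]
force: [-0.2, -0.4, -1.8]
width: 0.229
gripper_force: 50.0
```

Request:
jog_arm:
  plan:
    - {"offset":[0,0,0.015],"twist":[0,0,0],"fingers":-1}
    - {"offset":[0,0,0.03],"twist":[0,0,0],"fingers":-1}
    - {"offset":[0,0,0.042],"twist":[0,0,0],"fingers":-1}
    - {"offset":[0,0,0.042],"twist":[0,0,0],"fingers":-1}

```text
clock: 16.7
position: [0.562, -0.2752, 0.1205]
ee_rot: [-2.223, -2.219, 0.0]
force: [0.0, 0.0, -2.8]
width: 0.229
gripper_force: 50.0
```

Request:
jog_arm:
  plan:
    - {"offset":[0,0,0.008],"twist":[0,0,0],"fingers":-1}
    - {"offset":[0,0,0.015],"twist":[0,0,0],"fingers":-1}
    - {"offset":[0,0,0.015],"twist":[0,0,0],"fingers":-1}

```text
clock: 17.08
position: [0.5621, -0.2753, 0.1185]
ee_rot: [-2.223, -2.219, -0.0]
force: [-1.4, -0.0, -0.0]
width: 0.231
gripper_force: 50.0
```

Request:
jog_arm:
  plan:
    - {"offset":[0,0,0.006],"twist":[0,0,0],"fingers":-1}
    - {"offset":[0,0,0.012],"twist":[0,0,0],"fingers":-1}
    - {"offset":[0,0,0.012],"twist":[0,0,0],"fingers":-1}

```text
clock: 17.45
position: [0.5621, -0.2754, 0.1168]
ee_rot: [-2.224, -2.219, -0.0]
force: [-1.4, 1.7, 1.2]
width: 0.224
gripper_force: 50.0
```

Request:
jog_arm:
  plan:
    - {"offset":[0,0,0.006],"twist":[0,0,0],"fingers":-1}
    - {"offset":[0,0,0.012],"twist":[0,0,0],"fingers":-1}
    - {"offset":[0,0,0.012],"twist":[0,0,0],"fingers":-1}

```text
clock: 17.82
position: [0.5623, -0.2756, 0.116]
ee_rot: [2.223, 2.219, 0.001]
force: [-4.2, 3.2, 9.9]
width: 0.227
gripper_force: 50.0
```

Request:
jog_arm:
  plan:
    - {"offset":[0,0,0.006],"twist":[0,0,0],"fingers":-1}
    - {"offset":[0,0,0.011],"twist":[0,0,0],"fingers":-1}
    - {"offset":[0,0,0.016],"twist":[0,0,0],"fingers":-1}
    - {"offset":[0,0,0.016],"twist":[0,0,0],"fingers":-1}
    - {"offset":[0,0,0.016],"twist":[0,0,0],"fingers":-1}
    - {"offset":[0,0,0.016],"twist":[0,0,0],"fingers":-1}
    - {"offset":[0,0,0.016],"twist":[0,0,0],"fingers":-1}
    - {"offset":[0,0,0.016],"twist":[0,0,0],"fingers":-1}
    - {"offset":[0,0,0.016],"twist":[0,0,0],"fingers":-1}

```text
clock: 18.95
position: [0.5626, -0.2758, 0.1149]
ee_rot: [2.223, 2.218, 0.003]
force: [-5.9, 4.4, 23.9]
width: 0.229
gripper_force: 50.1
```

Request:
jog_arm:
  plan:
    - {"offset":[0,0,0],"twist":[0,0,0],"fingers":0}
    - {"offset":[0,0,0],"twist":[0,0,0],"fingers":0}
    - {"offset":[0,0,0],"twist":[0,0,0],"fingers":0}
    - {"offset":[0,0,0],"twist":[0,0,0],"fingers":0}
    - {"offset":[0,0,-0.2],"twist":[0,0,0],"fingers":0}
    - {"offset":[0,0,-0.5],"twist":[0,0,0],"fingers":0}
    - {"offset":[0,0,-0.8],"twist":[0,0,0],"fingers":0}
    - {"offset":[0,0,-0.8],"twist":[0,0,0],"fingers":0}

```text
clock: 19.95
position: [0.5637, -0.2767, 0.2363]
ee_rot: [2.22, 2.215, 0.004]
force: [-0.8, -0.7, -0.6]
width: 0.499
gripper_force: 0.0
```

Request:
jog_arm:
  plan:
    - {"offset":[-0.4,0,0],"twist":[0,0,0],"fingers":0}
    - {"offset":[-0.4,0,0],"twist":[0,0,0],"fingers":0}
    - {"offset":[-0.4,0,0],"twist":[0,0,0],"fingers":0}

```text
clock: 20.32
position: [0.5615, -0.3353, 0.2314]
ee_rot: [-2.223, -2.217, 0.0]
force: [-0.1, 0.4, 0.2]
width: 0.499
gripper_force: 0.0
```

```bash
python3 - <<'E'
from h import *
s=observe();C=cal('wrist');w=get_image('wrist');t=get_image('side')
print(s['position'],s['force'],s['clock'])
for z in (.07,.07-.046+.115): print(z,proj('wrist',[.5622,-.2754,z],C))
u,v=proj('wrist',[.5622,-.2754,.09],C).astype(int)
a=w[max(v-55,0):v+55,max(u-70,0):u+70];save(cv2.resize(a,(760,600),interpolation=cv2.INTER_CUBIC),'w6.png')
E
```

```text
[ 0.56151912 -0.33527395  0.231443  ] [-0.12773026  0.39047352  0.16829587] 20.325
0.07 [256.73573638 121.96212299]
0.139 [256.89735793 124.44555613]
```

View pics/w6.png

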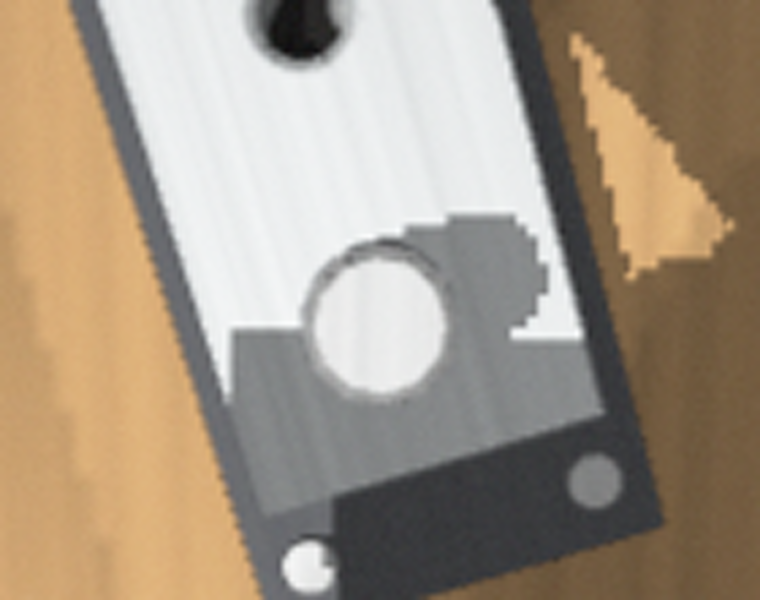

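The pin stands upright in hole2 with its head at about (257,124), at the expected spot. It went about 46 mm deep, against 29 and 34 mm in the other two holes, so I'm handing in.

```bash
python3 -c "
from cell import sign_off;print(sign_off())"
```

```text
the job is handed in; nothing more can be done
None
```

The job is handed in: hole2 is the full-depth hole (about 46 mm by arm position). The pin stands upright there after pressing at about 24 N; I didn't get a picture of its line against the face.

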